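Pack the sampling case and snap it shut

TASK

Finish packing the open grey carrying case: stand the slide box and the small screw-cap bottle that wait on the bench upright in the two free spaces beside the film carton and the culture dishes already in it, right down on the case floor, setting the glass down rather than dropping it. Then swing the hooded lid over and press its front edge down until the catch snaps and the lid is fully home. Leave the packed things in the case, and leave the big bottle and the empty beaker where they stand.

Things in the scene. Friction and masses are not known exactly. Their poses are not given: they have to be found in the camera images.
- case: Grey plastic carrying case, fixed to the bench; here its lower shell, an open tray 140 (x) x 174 (y) mm outside, 132 x 166 mm inside, walls and floor 4 mm thick, rim 60 mm above the bench. Origin: centre of its underside, on the bench; +x to the hinge side, away from the robot, z up. The carton fills its +y side, the dishes its (+x, -y) corner.
- case_lid (a joint): Hinge of the case's lid, rad: 0 shut, growing as it swings up and away from the robot, to 1.85. Axis: the case's y, through case_hinge. Stiff (0.24 N m friction): the lid (220 g) stays where it is left. At about 0.07 a bump on its front tongue meets a sprung catch on the case's front wall; 5 to 12 N down on the front edge snaps it past, to below 0.02.
- case_hinge (a point): Middle of the lid's hinge axis, at case frame (76, 0, 60) mm, axes as the case's. The lid is a hood 140 x 174 mm, 55 mm deep, walls 3.5 mm; shut, its top is 115.5 and its underside 112 mm above the bench. At 1.57 rad its outer face stands upright 55.5 mm behind this axis, its front edge on top, 206 mm above the bench, with a 32 mm wide black tongue there pointing to the robot.
- lid_front (a point): Point on the lid's outer (top) face, centred across it, 20 mm from its front edge: the place to push and press. It moves with the lid: 126 mm from the hinge axis along the lid and 55.5 mm outward. Its z axis points out of the outer face, its x axis from the front edge to the hinge.
- slide_box: Red slide box standing closed on the bench near the robot (a like one far back is scenery): 36 mm thick (x; 42 with fittings), 100 long (y), 80 high, 90 g; its lid is fixed. Origin: centre of its underside. Hold it across its thickness at the top. It fits the lane, 44 to 48 mm wide, between carton and dishes, its long side along the case's x, about the middle of the case's length.
- small_bottle: Small glass screw-cap bottle with an orange cap, standing on the bench near the robot: body 56 mm across up to 92 mm, cap 36 mm across from 82 to 104 mm (its top), about 0.17 kg. Origin: centre of its underside. It fits the case's free (-x, -y) corner, about 70 mm along x, between the dishes and the front wall; keep it some mm off the front wall, where the lid swings past.
- film_carton: Carton of sealing film, already in the case on its floor: 60 (x) x 120 (y) x 62 mm high, its long side along the case's x, against the case's +y wall. Loose, 0.22 kg. Origin: centre of its underside (the carton reaches from -29 to +31 mm in its x).
- dish_low: Clear culture dish 57 mm across, 14 mm high, lying on the case floor in its back (+x, -y) corner. Loose. Origin: centre of its underside.
- dish_top: The same kind of dish, stacked on dish_low. Loose. Origin: centre of its underside.
- big_bottle: Bystander: a larger glass screw-cap bottle, 69 mm across, 142 mm high; too tall for the case. Loose. Origin: centre of its underside.
- beaker: Bystander: empty glass beaker 52 mm across, 70 mm high. Loose. Origin: centre of its underside.
Mind the look-alikes: they are no part of the job. What is shaped like the small_bottle but blue is not meant.

How it is judged:
By the outcome, as a careful person would: the job done as asked, in the order asked, and still so for the second after the job is handed in, with the robot touching nothing.
It also fails if it takes over 61 s, if anything falls off the work surface, if the arm or the gripper's body presses on something with over 40 N, if the wrist force passes 120 N, or if a joint passes its speed limit or range.

ROBOT

A 7-joint arm with a two-finger parallel gripper is mounted at the origin on a cart in front of the work surface, level with it; the furniture and walls round the work are solid. World frame = base frame: x ahead of the robot, y to its left, z up, the work surface at z = 0. Lengths are in m, angles in rad, forces in N, time in s.
With the tool pointing down it reaches from about 0.425 to 0.925 m from the base axis. Payload 6.8 kg.
Tool frame: the origin (TCP) lies at the very end of the fingers, on their centre line; the grasp point (between the pads) lies 19 mm behind it; z points along the fingers, y is the line along which they close (so a half turn about z gives the same grasp; the last joint's range is limited). The gripper opens to 85 mm and grips with 20 to 120 N. Pads are 22 mm wide; open, the fingers measure 114 mm over their backs; the gripper's body (76 mm by 85 mm) begins 54 mm behind the grasp point. The pads swing forward as they close: fully open they stand 13 mm farther back than shut.
Start: joints at [1.089, 0.477, 0.022, 1.555, -0.011, 1.109, -0.083], TCP at [0.246, -0.628, 0.231] pointing down, gripper open.
Joint ranges: [-2.96, 2.96], [-0.34, 2.1], [-1.41, 1.46], [0.24, 2.44], [-1.37, 4.51], [0.17, 1.92], [-2.96, 2.96]. Speed limits (rad/s): [2.39, 2.39, 3.14, 3.14, 3.14, 3.14, 3.14].

INTERFACE

Orientations are given as a unit quaternion [w, x, y, z].
In Python, from station import * gives the robot as it stands.
- The arm moves only by the tool jog_arm, never from a script. Its argument "moves" is one flat list of numbers, 7 for each row, row after row: the shift along the tool's x, y, z normalised to -1 to 1, where 1 is 20 mm, then the turn, a rotation vector about the tool's x, y, z normalised to -1 to 1, where 1 is 4 degrees, then the opening, from 0 (shut) to 1 (fully open). In form: [x, y, z, rx, ry, rz, claw, x, y, z, rx, ry, rz, claw, ...]. A call has exactly 8 rows; each row shifts and turns the commanded pose from where the row before left it, along the tool's axes as they then stand; what a row does not reach is not made up. A row lasts 1/12 s, in which the tool goes at most 41.7 mm and 7.16 degrees, less where a joint would pass 70% of its speed; a pose out of reach is approached as far as the arm can. A call with a number of a shift or a turn outside -1 to 1 is refused whole. A call with a gripper value outside its range is refused whole. The fingers move at their own pace and stop on an object; "grip_force" is the grip in N (left out, the last holds). Time passes only in rows, so rows that do not move let the fingers close, or fill a call up. It gives the time, the measured TCP pose, the force, the opening and the grip force at its end, in the units of the state.
- get_obs(): the state, without advancing time (a new reading comes with each control period).
- read_camera(name): name is "scene" or "side" or "wrist"; returns a dict with "color" (480x640x3 uint8, blue, green, red), "fx", "fy", "cx", "cy" (pixels), "k1" (the pictures are not rectified: a ray, as slopes to the right and down, at radius r is drawn at 1 + k1 r^2 times it, then the intrinsics apply), "rvec" (rotation vector, rad) and "tvec" (3), from world to camera coordinates, as OpenCV has them. Camera axes: x right, y down, z forward; pixel columns grow to the right and rows downward; lengths in m; the calibration is good to about 2 mm. A picture is of the moment at which its call begins. There is no depth.
- hand_in(): hands the job in; it is judged then, once.
The state is a dict: "t": time; "q": joint angles; "joint_vel": joint speeds; "joint_torque": joint torques, N m; "eef_pos": TCP position; "tool_rot": TCP orientation; "contact_force": force on the tool from outside, world axes, zero at the start; "torque": the same for the moment, N m; "gripper_width": opening from 0.0 (shut) to 1.0 (fully open); "grasp_force": force on a finger pad.
Only numpy, scipy, OpenCV 4.12 (cv2) and the standard library are available. Lean on these libraries where they do the work, as an engineer would, in place of code of your own. Each camera call takes 0.05 s, during which the arm holds its last target. There are 200 camera calls.

## Working session

There is one attempt and no reset: what is moved stays moved. The work goes in short steps, Python scripts to look and compute and a tool call to move; the robot and the scene stay as the last step left them, time stands still between calls to the robot, and variables do not carry over. Pictures are saved under pics/ and viewed, at most 10 in all, crops included, and the job is handed in when it is done.

Besides the shell and the picture viewer there is one more tool, called after "Emit:" in YAML: its name, and indented under it one key for each argument. jog_arm: Moves the arm, as the interface text tells. Scaled input: -1 to 1 covers 20 mm each way for a shift and 4 degrees each way for a turn. Its arguments: {"type":"object","properties":{"moves":{"type":"array"},"grip_force":{"type":"number"}},"required":["moves"]}

```bash
mkdir -p pics; ls
python3 - <<'E'
from station import *
import cv2
o=get_obs();print({k:o[k] for k in('t','eef_pos','tool_rot','gripper_width','contact_force')})
for n in("scene","side"):
    c=read_camera(n);cv2.imwrite(f"pics/{n}0.png",c["color"]);print(n,[c[k] for k in("fx","fy","cx","cy","k1","rvec","tvec")])
E
```

```text
pics
{'t': 0.0, 'eef_pos': array([ 0.24626985, -0.62784681,  0.23035768]), 'tool_rot': array([-8.37863771e-04,  9.82581374e-01,  1.85830819e-01, -2.20231014e-04]), 'gripper_width': 0.9963654890994422, 'contact_force': array([-0.11051696, -0.15887112,  0.36288703])}
scene [574.4642214007783, 574.4642214007783, 324.5055963335089, 235.0292592694325, -0.14566259153388716, array([ 1.11256183, -2.29024805,  1.10457402]), array([0.42949024, 0.30954606, 1.16643023])]
side [528.8015072520969, 528.8015072520969, 320.35939456961364, 229.0662850688347, -0.14894122971672102, array([ 0.35488609, -2.93168878,  0.90035472]), array([0.54092199, 0.08669824, 1.30315386])]
```

View pics/scene0.png

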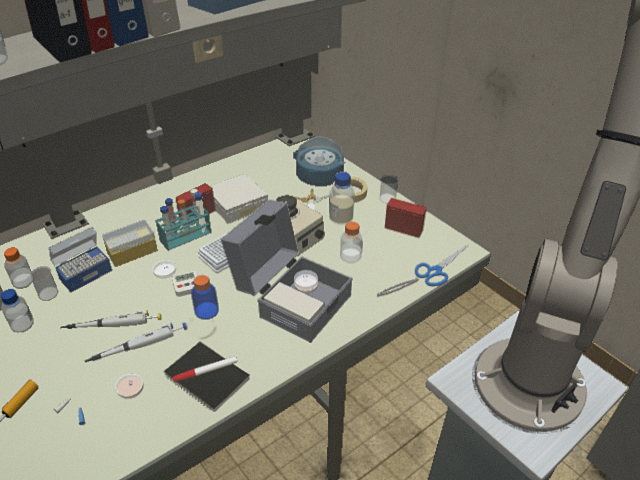

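View pics/side0.png

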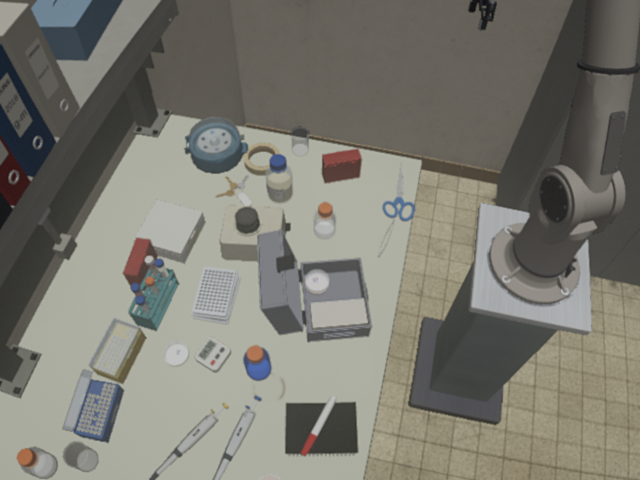

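The scene view shows the case at (305,290), the red box at (405,217) and the small orange-cap bottle at (351,240). In the side view they are at (335,298), (341,165) and (324,220). The big bottle is at (279,177) and the beaker at (300,143) in the side view.

```bash
cat > h.py <<'E'
import numpy as np, cv2
from station import *
def ray(c,uv):
    uv=np.atleast_2d(np.float64(uv)); K=np.array([[c['fx'],0,c['cx']],[0,c['fy'],c['cy']],[0,0,1]])
    p=cv2.undistortPoints(uv[:,None],K,np.array([c['k1'],0,0,0,0.]))[:,0]
    R=cv2.Rodrigues(np.float64(c['rvec']))[0]; d=np.c_[p,np.ones(len(p))]@R
    return -R.T@np.float64(c['tvec']).ravel(), d/np.linalg.norm(d,axis=1)[:,None]
def onz(c,uv,z):
    o,d=ray(c,uv); return o+d*((z-o[2])/d[:,2])[:,None]
def tri(c1,a,c2,b):
    o1,d1=ray(c1,a);o2,d2=ray(c2,b);out=[]
    for u,v in zip(d1,d2):
        s=np.linalg.lstsq(np.c_[u,-v],o2-o1,rcond=None)[0]; p,q=o1+s[0]*u,o2+s[1]*v
        out.append(np.r_[(p+q)/2,np.linalg.norm(p-q)])
    return np.array(out)
def proj(c,P):
    K=np.array([[c['fx'],0,c['cx']],[0,c['fy'],c['cy']],[0,0,1]])
    return cv2.projectPoints(np.float64(P).reshape(-1,1,3),np.float64(c['rvec']),np.float64(c['tvec']),K,np.array([c['k1'],0,0,0,0.]))[0][:,0]
def mask(c,lo,hi,roi):
    x0,y0,x1,y1=roi; m=np.zeros((480,640),np.uint8)
    m[y0:y1,x0:x1]=cv2.inRange(cv2.cvtColor(c['color'],cv2.COLOR_BGR2HSV),lo,hi)[y0:y1,x0:x1]; return m
def big(m):
    cs=cv2.findContours(m,cv2.RETR_EXTERNAL,cv2.CHAIN_APPROX_NONE)[0]; return max(cs,key=cv2.contourArea)
E
python3 - <<'E'
from h import *
np.set_printoptions(precision=4,suppress=True)
C=read_camera('scene');S=read_camera('side')
for n,c,rb,rc in(('scene',C,(375,190,440,245),(335,215,370,240)),('side',S,(315,145,370,190),(310,198,340,217))):
    b=big(mask(c,(0,90,30),(10,255,255),rb)|mask(c,(170,90,30),(180,255,255),rb))
    print(n,'box',cv2.boundingRect(b),cv2.approxPolyDP(b,2.5,True)[:,0].tolist())
    k=big(mask(c,(5,150,80),(18,255,255),rc)); M=cv2.moments(k);ce=(M['m10']/M['m00'],M['m01']/M['m00'])
    print('cap',cv2.boundingRect(k),ce,onz(c,ce,.093))
a=cv2.resize(S['color'][140:350,240:400],None,fx=2.85,fy=2.85,interpolation=3)
b=cv2.resize(C['color'][180:350,215:435],None,fx=1.55,fy=1.55,interpolation=3)
im=np.zeros((600,800,3),np.uint8);im[:a.shape[0],:a.shape[1]]=a;b=b[:, :800-a.shape[1]];im[:b.shape[0],a.shape[1]:a.shape[1]+b.shape[1]]=b
print(a.shape,b.shape);cv2.imwrite('pics/m.png',im)
E
```

```text
scene box (385, 198, 42, 39) [[391, 198], [387, 204], [385, 227], [418, 236], [426, 207]]
cap (346, 222, 13, 8) (351.8691358024691, 225.84444444444443) [[0.5455 0.0295 0.093 ]]
side box (323, 149, 38, 30) [[357, 149], [323, 155], [326, 174], [335, 176], [336, 170], [338, 175], [344, 174], [340, 178], [357, 175], [351, 174], [355, 170], [358, 173], [360, 156]]Traceback (most recent call last):
  File "<stdin>", line 7, in <module>
  File "h.py", line 23, in big
    cs=cv2.findContours(m,cv2.RETR_EXTERNAL,cv2.CHAIN_APPROX_NONE)[0]; return max(cs,key=cv2.contourArea)
                                                                              ~~~^^^^^^^^^^^^^^^^^^^^^^^^
ValueError: max() iterable argument is empty
```

Run:
```python
from h import *
np.set_printoptions(precision=4,suppress=True)
C=read_camera('scene');S=read_camera('side')
for c,rc in((C,(335,215,370,240)),(S,(310,198,340,220))):
    k=big(mask(c,(2,100,80),(20,255,255),rc)); M=cv2.moments(k);ce=(M['m10']/M['m00'],M['m01']/M['m00'])
    print('cap',cv2.boundingRect(k),ce,onz(c,ce,.093))
a=cv2.resize(S['color'][140:350,240:400],None,fx=2.85,fy=2.85,interpolation=2)
b=cv2.resize(C['color'][195:345,220:330],None,fx=3,fy=3,interpolation=2)
im=np.zeros((600,800,3),np.uint8);im[:a.shape[0],:a.shape[1]]=a;b=b[:, :800-a.shape[1]];im[:b.shape[0],a.shape[1]:a.shape[1]+b.shape[1]]=b
im[450:,456:]=cv2.resize(C['color'][190:245,375:438],(172,150))[:, :1] 
d=cv2.resize(C['color'][192:242,375:435],None,fx=3,fy=3); im[450:600,500:680]=d
print(a.shape,b.shape);cv2.imwrite('pics/m.png',im)
```

```text
cap (345, 222, 14, 14) (351.73501199040766, 228.2841726618705) [[0.5383 0.0361 0.093 ]]
cap (319, 203, 13, 13) (324.9, 208.6695652173913) [[0.5391 0.0315 0.093 ]]
(598, 456, 3) (450, 330, 3)
```

View pics/m.png

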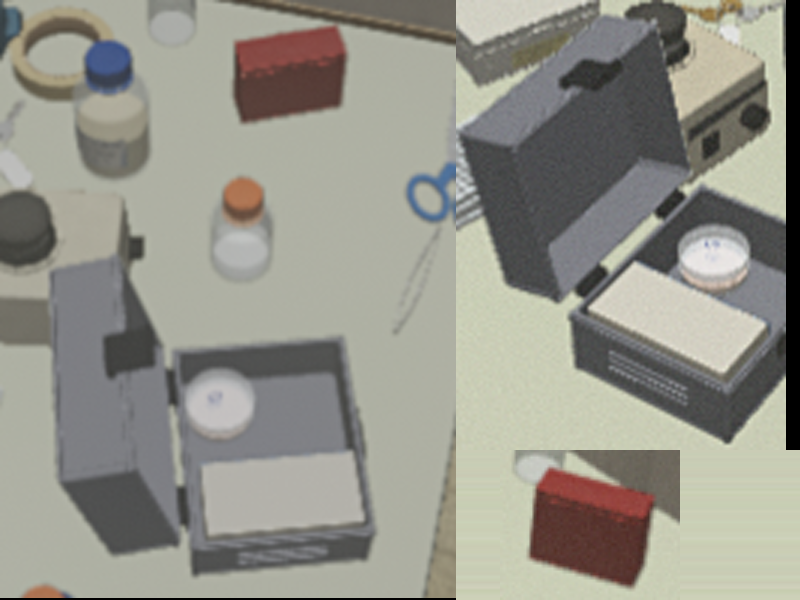

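The montage shows three things.
- **Side crop:** the case rim's outer corners are at about (301,263.5), (361,258.6), (370.5,325.3) and (307,332.3) in full-image pixels. The red box's top runs from (322.5,155) to (360,150). The lid stands open.
- **Scene crop:** the box's top corners are at about (390,198.7), (426,206.7), (423,215) and (386.7,205.3).
- **Space in the case:** the carton lies on the +y side and the dishes in the back -y corner, so the lane and the front corner are free.

Run:
```python
from h import *
np.set_printoptions(precision=4,suppress=True)
C=read_camera('scene');S=read_camera('side')
s=lambda l:[(240+x/2.85,140+y/2.85) for x,y in l]
r=lambda l:[(220+(x-456)/3,195+y/3) for x,y in l]
print('rim side',onz(S,s([(174,352),(345,338),(372,528),(191,548)]),.06))
print('rim scene (front+y, hinge+y, hinge-y)',onz(C,r([(729,388),(572,316),(703,188)]),.06))
print('box top side',onz(S,s([(235,43),(342,29),(345,50),(236,70)]),.08))
print('box bottom side',onz(S,s([(342,103),(241,121)]),0))
print('box top scene',onz(C,[(390,198.7),(426,206.7),(423.3,215.3),(386.7,205.3)],.08))
print('box bot scene',onz(C,[(385.3,227.6),(419,236.7)],.0))
print('carton top side',onz(S,s([(201,462),(354,452),(362,516),(206,534)]),.066))
print('carton top scene hinge+y,hinge-y,front-y,front+y',onz(C,r([(586,310),(632,264),(768,326),(726,376)]),.066))
print('dish side',onz(S,s([(220,400)]),.032),'scene',onz(C,r([(714,250)]),.032))
print('cap',tri(C,[(351.73,228.3)],S,[(324.9,208.67)]))
print('lid tongue',tri(C,r([(590,75)]),S,s([(128,352)])))
print('lid top edge ends',tri(C,r([(595,17),(470,135)]),S,s([(52,268),(62,478)])), 'inner', tri(C,r([(655,25),(515,150)]),S,s([(120,260),(132,470)])))
```

```text
rim side [[0.5614 0.1746 0.06  ]
 [0.4288 0.1278 0.06  ]
 [0.376  0.2883 0.06  ]
 [0.5057 0.337  0.06  ]]
rim scene (front+y, hinge+y, hinge-y) [[0.3722 0.2902 0.06  ]
 [0.4992 0.3384 0.06  ]
 [0.5551 0.176  0.06  ]]
box top side [[ 0.5873 -0.1464  0.08  ]
 [ 0.4947 -0.1883  0.08  ]
 [ 0.4871 -0.1633  0.08  ]
 [ 0.5788 -0.1146  0.08  ]]
box bottom side [[ 0.4844 -0.1672  0.    ]
 [ 0.5739 -0.1213  0.    ]]
box top scene [[ 0.5853 -0.1406  0.08  ]
 [ 0.5005 -0.1916  0.08  ]
 [ 0.4784 -0.1582  0.08  ]
 [ 0.5686 -0.1126  0.08  ]]
box bot scene [[ 0.5718 -0.1191  0.    ]
 [ 0.487  -0.1643  0.    ]]
carton top side [[0.5152 0.2682 0.066 ]
 [0.4017 0.2313 0.066 ]
 [0.3853 0.2831 0.066 ]
 [0.4969 0.3258 0.066 ]]
carton top scene hinge+y,hinge-y,front-y,front+y [[0.493  0.3298 0.066 ]
 [0.5124 0.2749 0.066 ]
 [0.3985 0.2342 0.066 ]
 [0.3782 0.2882 0.066 ]]
dish side [[0.5179 0.1937 0.032 ]] scene [[0.5159 0.1949 0.032 ]]
cap [[0.5393 0.0335 0.0927 0.0037]]
lid tongue [[0.5686 0.2659 0.2077 0.0009]]
lid top edge ends [[0.6449 0.2074 0.1939 0.0084]
 [0.5906 0.3577 0.1821 0.0015]] inner [[0.5964 0.1887 0.2023 0.0001]
 [0.5437 0.3468 0.1943 0.0005]]
```

Emit:
jog_arm:
  moves: [0.99, -0.6, 0.08, 0, 0, -0.74, 1, 0.99, -0.6, 0.08, 0, 0, -0.74, 1, 0.99, -0.6, 0.08, 0, 0, 0, 1, 0.99, -0.6, 0.08, 0, 0, 0, 1, 0.99, -0.6, 0.08, 0, 0, 0, 1, 0.99, -0.6, 0.08, 0, 0, 0, 1, 0.99, -0.6, 0.08, 0, 0, 0, 1, 0.99, -0.6, 0.08, 0, 0, 0, 1]
  grip_force: 30

```text
t: 1.07
eef_pos: [0.3466, -0.4714, 0.2186]
tool_rot: [0.0, 0.972, 0.236, 0.0]
contact_force: [-0.3, -0.4, 0.4]
gripper_width: 1.0
grasp_force: 0.0
```

Emit:
jog_arm:
  moves: [0.99, -0.6, 0.08, 0, 0, 0, 1, 0.99, -0.6, 0.08, 0, 0, 0, 1, 0.99, -0.6, 0.08, 0, 0, 0, 1, 0.99, -0.6, 0.08, 0, 0, 0, 1, 0.99, -0.6, 0.08, 0, 0, 0, 1, 0.99, -0.6, 0.08, 0, 0, 0, 1, 0.99, -0.6, 0.08, 0, 0, 0, 1, 0.99, -0.6, 0.08, 0, 0, 0, 1]

```text
t: 1.73
eef_pos: [0.4432, -0.3134, 0.2058]
tool_rot: [0.0, 0.972, 0.236, 0.0]
contact_force: [-0.4, -0.2, -0.1]
gripper_width: 0.999
grasp_force: 0.0
```

Emit:
jog_arm:
  moves: [0.99, -0.6, 0.08, 0, 0, 0, 1, 0.99, -0.6, 0.08, 0, 0, 0, 1, 0.99, -0.6, 0.08, 0, 0, 0, 1, 0.99, -0.6, 0.08, 0, 0, 0, 1, 0.99, -0.6, 0.08, 0, 0, 0, 1, 0.99, -0.6, 0.08, 0, 0, 0, 1, 0.99, -0.6, 0.08, 0, 0, 0, 1, 0.99, -0.6, 0.08, 0, 0, 0, 1]

```text
t: 2.4
eef_pos: [0.5399, -0.1554, 0.193]
tool_rot: [0.0, 0.972, 0.236, 0.0]
contact_force: [1.0, -0.9, -1.0]
gripper_width: 1.0
grasp_force: 0.0
```

```bash
cat >> h.py <<'E'
from scipy.spatial.transform import Rotation as Rn
def plan(P,yaw):
    """tool-axis units from the measured pose to P with tool x at world yaw (deg), tool down"""
    o=get_obs();q=o['tool_rot'];R=Rn.from_quat(q[[1,2,3,0]])
    T=Rn.from_matrix(np.c_[[np.cos(np.radians(yaw)),np.sin(np.radians(yaw)),0],[np.sin(np.radians(yaw)),-np.cos(np.radians(yaw)),0],[0,0,-1]])
    print('t',o['t'],'pos',np.round(o['eef_pos'],4),'yaw',np.degrees(np.arctan2(*R.as_matrix()[[1,0],0])).round(2),'w',o['gripper_width'].round(3),'F',np.round(o['contact_force'],1),'gf',np.round(o['grasp_force'],1))
    d=np.array(P)-o['eef_pos']
    print(' turn units',np.round(np.degrees((R.inv()*T).as_rotvec())/4,3),'shift units (after turn)',np.round(T.inv().apply(d)/.02,2),'(now)',np.round(R.inv().apply(d)/.02,2))
E
python3 - <<'E'
from h import *
plan((.535,-.152,.068),27.3)
c=read_camera('wrist');cv2.imwrite('pics/w1.png',c['color']);np.save('w1.npy',c,allow_pickle=True)
E
```

```text
Traceback (most recent call last):
  File "h.py", line 29, in plan
    print('t',o['t'],'pos',np.round(o['eef_pos'],4),'yaw',np.degrees(np.arctan2(*R.as_matrix()[[1,0],0])).round(2),'w',o['gripper_width'].round(3),'F',np.round(o['contact_force'],1),'gf',np.round(o['grasp_force'],1))
                                                                                                                       ^^^^^^^^^^^^^^^^^^^^^^^^
AttributeError: 'float' object has no attribute 'round'
```

```bash
sed -i "s/o\['gripper_width'\].round(3)/round(o['gripper_width'],3)/" h.py
python3 - <<'E'
from h import *
plan((.535,-.152,.068),27.3)
c=read_camera('wrist');cv2.imwrite('pics/w1.png',c['color']);np.save('w1.npy',c,allow_pickle=True)
E
```

```text
t 2.4 pos [ 0.5399 -0.1554  0.193 ] yaw 27.33 w 1.0 F [ 1.  -0.9 -1. ] gf 0.0
 turn units [ 0.004 -0.003  0.007] shift units (after turn) [-0.14 -0.26  6.25] (now) [-0.14 -0.27  6.25]
```

View pics/w1.png

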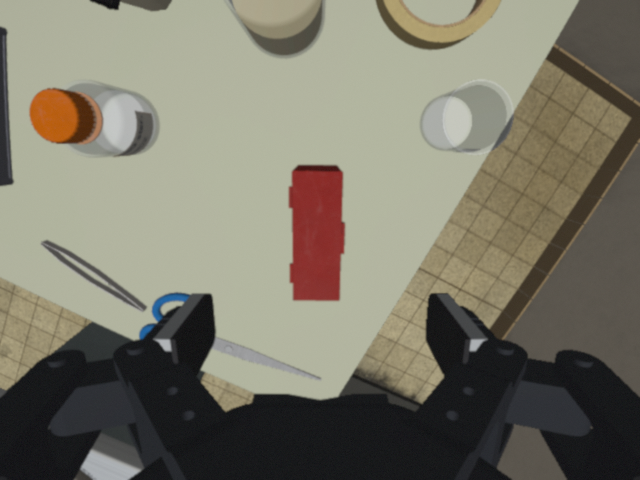

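The wrist view shows the red box's top from (293,171) to (341,300), lined up with the tool. Its latch is on the right at (343,237) and two hinges are on the left. The orange cap top is at (57,116).

Run:
```python
from h import *
np.set_printoptions(precision=4,suppress=True)
c=np.load('w1.npy',allow_pickle=True).item()
p=onz(c,[(293,171),(342,171),(340,300),(293,300)],.08);m=p.mean(0);print(p,m)
for i,j in((3,0),(2,1),(0,1),(3,2)):
    e=p[j]-p[i];print(np.linalg.norm(e),np.degrees(np.arctan2(e[1],e[0])))
k=big(mask(c,(2,150,80),(20,255,255),(0,60,110,170)));print(cv2.boundingRect(k))
print('cap top',onz(c,(57,116),.104),'latch',onz(c,[(344.5,222),(344.5,253)],.07))
plan((m[0],m[1],.068),27.3)
```

```text
[[ 0.5735 -0.1169  0.08  ]
 [ 0.5895 -0.1478  0.08  ]
 [ 0.5011 -0.1934  0.08  ]
 [ 0.4843 -0.1607  0.08  ]] [ 0.5371 -0.1547  0.08  ]
0.09944613241915068 26.16045887893595
0.09942170305701657 27.30917600115583
0.034802043399470996 -62.72255643303226
0.03679569264611027 -62.713918098444196
(30, 89, 64, 54)
cap top [[0.5389 0.0333 0.104 ]] latch [[ 0.5561 -0.1686  0.07  ]
 [ 0.5342 -0.1803  0.07  ]]
t 2.45 pos [ 0.5425 -0.1498  0.1929] yaw 27.68 w 0.997 F [3.2 3.2 0.6] gf 0.0
 turn units [-0.023 -0.048  0.094] shift units (after turn) [-0.35  0.09  6.25] (now) [-0.37  0.1   6.25]
```

Emit:
jog_arm:
  moves: [0, 0, 1, 0, 0, 0, 1, 0, 0, 1, 0, 0, 0, 1, 0, 0, 1, 0, 0, 0, 1, 0, 0, 1, 0, 0, 0, 1, 0, 0, 1, 0, 0, 0, 1, 0, 0, 1, 0, 0, 0, 1, 0, 0, 0, 0, 0, 0, 1, 0, 0, 0, 0, 0, 0, 1]

```text
t: 3.12
eef_pos: [0.5387, -0.1563, 0.0724]
tool_rot: [-0.0, 0.972, 0.236, -0.001]
contact_force: [0.3, -0.1, 0.5]
gripper_width: 0.998
grasp_force: 0.0
```

Run:
```python
from h import *
plan((.5371,-.1547,.068),27.0)
```

```text
t 3.1167 pos [ 0.5387 -0.1563  0.0724] yaw 27.34 w 0.998 F [ 0.3 -0.1  0.5] gf 0.0
 turn units [-0.02   0.024  0.085] shift units (after turn) [-0.03 -0.11  0.22] (now) [-0.03 -0.11  0.22]
```

Emit:
jog_arm:
  moves: [-0.03, -0.1, 0.32, 0, 0, 0.08, 1, 0, 0, 0, 0, 0, 0, 0.4, 0, 0, 0, 0, 0, 0, 0, 0, 0, 0, 0, 0, 0, 0, 0, 0, 0, 0, 0, 0, 0, 0, 0, 0, 0, 0, 0, 0, 0, 0, 0, 0, 0, 0, 0, 0, 0, 0, 0, 0, 0, 0]
  grip_force: 35

```text
t: 3.78
eef_pos: [0.5382, -0.1547, 0.0673]
tool_rot: [0.0, 0.972, 0.234, 0.0]
contact_force: [-2.1, 1.2, 6.7]
gripper_width: 0.418
grasp_force: 34.9
```

Run:
```python
from h import *
plan((.5371,-.1547,.068),27.0)
```

```text
t 3.7833 pos [ 0.5382 -0.1547  0.0673] yaw 27.02 w 0.418 F [-2.1  1.2  6.7] gf 34.9
 turn units [ 0.005 -0.009  0.005] shift units (after turn) [-0.05 -0.02 -0.04] (now) [-0.05 -0.02 -0.04]
```

Emit:
jog_arm:
  moves: [0, 0, -0.4, 0, 0, 0, 0, 0, 0, -0.8, 0, 0, 0, 0, 0, 0, -1, 0, 0, 0, 0, 0, 0, -1, 0, 0, 0, 0, 0, 0, -1, 0, 0, 0, 0, 0, 0, -1, 0, 0, 0, 0, 0, 0, -1, 0, 0, 0.95, 0, 0, 0, -1, 0, 0, 0.95, 0]

```text
t: 4.45
eef_pos: [0.5376, -0.155, 0.2119]
tool_rot: [0.0, 0.986, 0.167, 0.0]
contact_force: [0.4, -0.3, -1.2]
gripper_width: 0.412
grasp_force: 35.3
```

Emit:
jog_arm:
  moves: [0, -0.8, -0.6, 0, 0, 0, 0, 0, -0.95, -0.6, 0, 0, 0, 0, 0, -0.95, -0.6, 0, 0, 0, 0, 0, -0.95, 0, 0, 0, 0, 0, 0, -0.95, 0, 0, 0, 0, 0, 0, -0.95, 0, 0, 0, 0, 0, 0, -0.95, 0, 0, 0, 0, 0, 0, -0.95, 0, 0, 0, 0, 0]

```text
t: 5.12
eef_pos: [0.4878, -0.0136, 0.2469]
tool_rot: [0.0, 0.986, 0.169, 0.0]
contact_force: [-0.2, -0.0, -0.6]
gripper_width: 0.418
grasp_force: 35.3
```

Emit:
jog_arm:
  moves: [0, -0.95, 0, 0, 0, 0, 0, 0, -0.95, 0, 0, 0, 0, 0, 0, -0.95, 0, 0, 0, 0, 0, 0, -0.95, 0, 0, 0, 0, 0, 0, -0.95, 0, 0, 0, 0, 0, 0, -0.95, 0, 0, 0, 0, 0, 0, -0.95, 0, 0, 0, 0, 0, -0.5, -0.95, 0, 0, 0, 0, 0]

```text
t: 5.78
eef_pos: [0.429, 0.127, 0.2471]
tool_rot: [-0.0, 0.986, 0.169, 0.001]
contact_force: [-0.0, 0.3, 0.0]
gripper_width: 0.41
grasp_force: 35.3
```

Emit:
jog_arm:
  moves: [0, -0.95, 0, 0, 0, 0, 0, 0, -0.9, 0, 0, 0, 0, 0, 0, -0.8, 0, 0, 0, 0, 0, 0, -0.5, 0, 0, 0, 0, 0, 0, -0.2, 0, 0, 0, 0, 0, 0, 0, 0, 0, 0, 0, 0, 0, 0, 0, 0, 0, 0, 0, 0, 0, 0, 0, 0, 0, 0]

```text
t: 6.45
eef_pos: [0.4065, 0.1878, 0.2464]
tool_rot: [0.0, 0.986, 0.168, -0.0]
contact_force: [0.1, 0.3, -0.6]
gripper_width: 0.415
grasp_force: 35.3
```

Run:
```python
from h import *
plan((.466,.2325,.068),19.4)
c=read_camera('wrist');cv2.imwrite('pics/w2.png',c['color']);np.save('w2.npy',c,allow_pickle=True)
```

```text
t 6.45 pos [0.4065 0.1878 0.2464] yaw 19.33 w 0.415 F [ 0.1  0.3 -0.6] gf 35.3
 turn units [ 0.007  0.004 -0.019] shift units (after turn) [ 3.55 -1.12  8.92] (now) [ 3.55 -1.13  8.92]
```

View pics/w2.png

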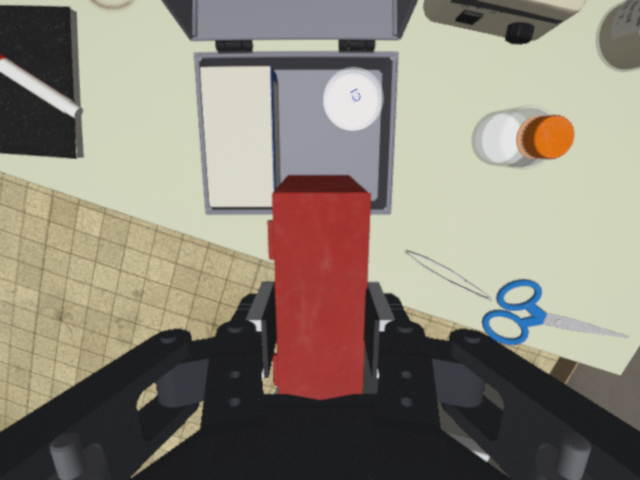

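The wrist view shows the case rim at (194,53), (398,52), (391,213) and (206,213), with the carton top's inner edge from (271,67) to (274,207). The dish is centred at (352,99) with a radius of about 30. The box is held straight at x 274 to 368.

Run:
```python
from h import *
np.set_printoptions(precision=4,suppress=True)
c=np.load('w2.npy',allow_pickle=True).item()
p=onz(c,[(194,53),(398,52),(391,213),(206,213)],.06);print(p,p.mean(0))
for i,j in((3,0),(2,1),(1,0),(2,3)):
    e=p[j]-p[i];print(np.linalg.norm(e),np.degrees(np.arctan2(e[1],e[0])))
q=onz(c,[(201,67),(271.5,67),(274,207),(209,207)],.066)
for i,j in((3,0),(2,1)):
    e=q[j]-q[i];print('carton',np.linalg.norm(e),np.degrees(np.arctan2(e[1],e[0])))
d=onz(c,[(352,99),(323,99),(382,99)],.032)
yaw=np.radians(19.2);ct=p.mean(0);f=lambda P:np.c_[(P-ct)[:,:2]@[np.cos(yaw),np.sin(yaw)],(P-ct)[:,:2]@[-np.sin(yaw),np.cos(yaw)]]*1000
print('in case frame: rim',f(p),'carton',f(q),'dish',f(d))
print('box bottom near edge px z=.18?',onz(c,[(276,190),(368,192)],.179))
```

```text
[[0.5059 0.3366 0.06  ]
 [0.5637 0.1719 0.06  ]
 [0.4318 0.1253 0.06  ]
 [0.3742 0.2903 0.06  ]] [0.4689 0.231  0.06  ]
0.1396293623571434 19.3740837796194
0.13988163155595923 19.434853052214848
0.17459557525970631 109.33295844391256
0.1747442998360984 109.25030423231216
carton 0.12027907278168451 18.452845130428543
carton 0.11968095541405538 18.60262864735069
in case frame: rim [[ 69.6747  87.547 ]
 [ 70.0799 -87.0482]
 [-69.8006 -87.6215]
 [-69.954   87.1227]] carton [[ 57.0901  80.3461]
 [ 56.4424  20.4125]
 [-63.232   21.6603]
 [-63.1787  81.9145]] dish [[ 34.7169 -50.8901]
 [ 34.6158 -23.3892]
 [ 34.9228 -79.4089]]
box bottom near edge px z=.18? [[0.4356 0.2252 0.179 ]
 [0.4524 0.1734 0.179 ]]
```

Emit:
jog_arm:
  moves: [0.5, -0.15, 0, 0, 0, 0, 0, 0.8, -0.2, 0.3, 0, 0, 0, 0, 0.9, -0.2, 0.8, 0, 0, 0, 0, 0.8, -0.2, 1, 0, 0, 0, 0, 0.5, -0.12, 1, 0, 0, 0, 0, 0.16, 0, 1, 0, 0, 0, 0, 0, 0, 0.7, 0, 0, 0, 0, 0, 0, 0.2, 0, 0, 0, 0]

```text
t: 7.17
eef_pos: [0.469, 0.2289, 0.1438]
tool_rot: [0.0, 0.986, 0.168, -0.002]
contact_force: [-0.2, -0.6, -0.6]
gripper_width: 0.415
grasp_force: 35.3
```

Emit:
jog_arm:
  moves: [0, 0, 0.1, 0, 0, 0, 0, 0, 0, 0.1, 0, 0, 0, 0, 0, 0, 0, 0, 0, 0, 0, 0, 0, 0, 0, 0, 0, 0, 0, 0, 0, 0, 0, 0, 0, 0, 0, 0, 0, 0, 0, 0, 0, 0, 0, 0, 0, 0, 0, 0, 0, 0, 0, 0, 0, 0]

```text
t: 7.83
eef_pos: [0.4695, 0.2297, 0.1428]
tool_rot: [-0.0, 0.986, 0.169, 0.0]
contact_force: [0.1, -0.2, 0.3]
gripper_width: 0.416
grasp_force: 35.3
```

Run:
```python
from h import *
plan((.4698,.2285,.0713),18.9)
c=read_camera('wrist');cv2.imwrite('pics/w3.png',c['color'])
```

```text
t 7.8333 pos [0.4695 0.2297 0.1428] yaw 19.41 w 0.416 F [ 0.1 -0.2  0.3] gf 35.3
 turn units [ 0.001 -0.008  0.128] shift units (after turn) [-0.01  0.06  3.58] (now) [-0.01  0.06  3.58]
```

View pics/w3.png

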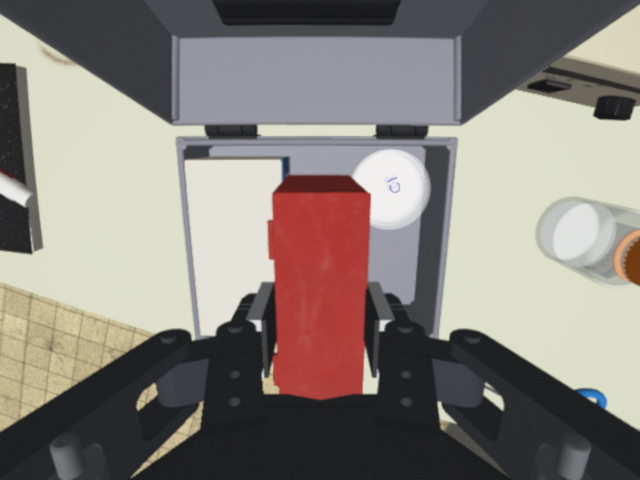

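The box hangs over the lane, clear of the carton (edge at 285,165) and the dish (edge at 351,190).

Emit:
jog_arm:
  moves: [0, 0.06, 0.3, 0, 0, 0.1, 0, 0, 0, 0.5, 0, 0, 0, 0, 0, 0, 0.5, 0, 0, 0, 0, 0, 0, 0.5, 0, 0, 0, 0, 0, 0, 0.5, 0, 0, 0, 0, 0, 0, 0.5, 0, 0, 0, 0, 0, 0, 0.3, 0, 0, 0, 0, 0, 0, 0.1, 0, 0, 0, 0]

```text
t: 8.55
eef_pos: [0.469, 0.2281, 0.0769]
tool_rot: [0.0, 0.986, 0.165, -0.001]
contact_force: [-0.6, -0.1, -1.9]
gripper_width: 0.412
grasp_force: 35.3
```

Emit:
jog_arm:
  moves: [0, 0, 0.1, 0, 0, 0, 0, 0, 0, 0.1, 0, 0, 0, 0, 0, 0, 0.05, 0, 0, 0, 0, 0, 0, 0.05, 0, 0, 0, 0, 0, 0, 0, 0, 0, 0, 0, 0, 0, 0, 0, 0, 0, 0, 0, 0, 0, 0, 0, 0, 0, 0, 0, 0, 0, 0, 0, 0]

```text
t: 9.22
eef_pos: [0.4699, 0.2285, 0.0727]
tool_rot: [-0.0, 0.986, 0.165, 0.0]
contact_force: [0.0, -0.1, -0.9]
gripper_width: 0.412
grasp_force: 35.3
```

Emit:
jog_arm:
  moves: [0, 0, 0.05, 0, 0, 0, 0, 0, 0, 0.05, 0, 0, 0, 0, 0, 0, 0.05, 0, 0, 0, 0, 0, 0, 0, 0, 0, 0, 0, 0, 0, 0, 0, 0, 0, 0, 0, 0, 0, 0, 0, 0, 0, 0, 0, 0, 0, 0, 0, 0, 0, 0, 0, 0, 0, 0, 0]

```text
t: 9.88
eef_pos: [0.4699, 0.2292, 0.071]
tool_rot: [-0.0, 0.986, 0.165, 0.0]
contact_force: [-4.5, -1.3, 15.0]
gripper_width: 0.419
grasp_force: 36.2
```

Emit:
jog_arm:
  moves: [0, 0, -0.05, 0, 0, 0, 0, 0, 0, 0, 0, 0, 0, 0.5, 0, 0, 0, 0, 0, 0, 0.7, 0, 0, 0, 0, 0, 0, 0.8, 0, 0, -0.3, 0, 0, 0, 1, 0, 0, -0.7, 0, 0, 0, 1, 0, 0, -1, 0, 0, 0, 1, 0, 0, -1, 0, 0, 0, 1]

```text
t: 10.55
eef_pos: [0.4693, 0.2283, 0.131]
tool_rot: [0.0, 0.986, 0.165, -0.001]
contact_force: [0.5, 0.5, 0.0]
gripper_width: 1.0
grasp_force: 0.0
```

Emit:
jog_arm:
  moves: [0, 0, -1, 0, 0, 0, 1, 0, 0, -1, 0, 0, 0, 1, 0, 0.4, -1, 0, 0, 0, 1, 0, 0.8, -1, 0, 0, 0, 1, 0, 1, 0, 0, 0, 0, 1, 0, 1, 0, 0, 0, 0, 1, 0, 1, 0, 0, 0, 0, 1, 0, 1, 0, 0, 0, 0, 1]

```text
t: 11.22
eef_pos: [0.5039, 0.1293, 0.211]
tool_rot: [0.0, 0.986, 0.165, 0.0]
contact_force: [-0.6, 0.5, 0.0]
gripper_width: 1.0
grasp_force: 0.0
```

Emit:
jog_arm:
  moves: [0, 1, 0, 0, 0, 0, 1, 0, 1, 0, 0, 0, 0, 1, 0, 1, 0, 0, 0, 0, 1, 0, 1, 0, 0, 0, 0, 1, 0, 0.8, 0, 0, 0, 0, 1, 0, 0.3, 0, 0, 0, 0, 1, 0, 0, 0, 0, 0, 0, 1, 0, 0, 0, 0, 0, 0, 1]

```text
t: 11.88
eef_pos: [0.5367, 0.0345, 0.2106]
tool_rot: [-0.0, 0.986, 0.165, -0.0]
contact_force: [-0.3, -0.3, -1.2]
gripper_width: 0.998
grasp_force: 0.0
```

Run:
```python
from h import *
np.set_printoptions(precision=4,suppress=True)
plan((.539,.0333,.086),18.9)
S=read_camera('side');C=read_camera('scene');w=read_camera('wrist')
k=big(mask(w,(2,150,80),(20,255,255),(0,0,640,480)));print(cv2.boundingRect(k),cv2.minEnclosingCircle(k))
a=cv2.resize(S['color'][220:350,240:400],None,fx=2.5,fy=2.5,interpolation=2)
im=np.zeros((600,800,3),np.uint8);im[:325,:400]=a;im[:240,400:720]=cv2.resize(w['color'],(320,240));im[300:600,400:800]=cv2.resize(C['color'][200:350,200:400],(400,300));cv2.imwrite('pics/m2.png',im)
np.save('w4.npy',w,allow_pickle=True)
```

```text
t 11.8833 pos [0.5367 0.0345 0.2106] yaw 19.03 w 0.998 F [-0.3 -0.3 -1.2] gf 0.0
 turn units [-0.009 -0.     0.032] shift units (after turn) [0.09 0.09 6.23] (now) [0.09 0.1  6.23]
(297, 210, 45, 47) ((319.1211242675781, 233.33229064941406), 23.50932502746582)
```

View pics/m2.png

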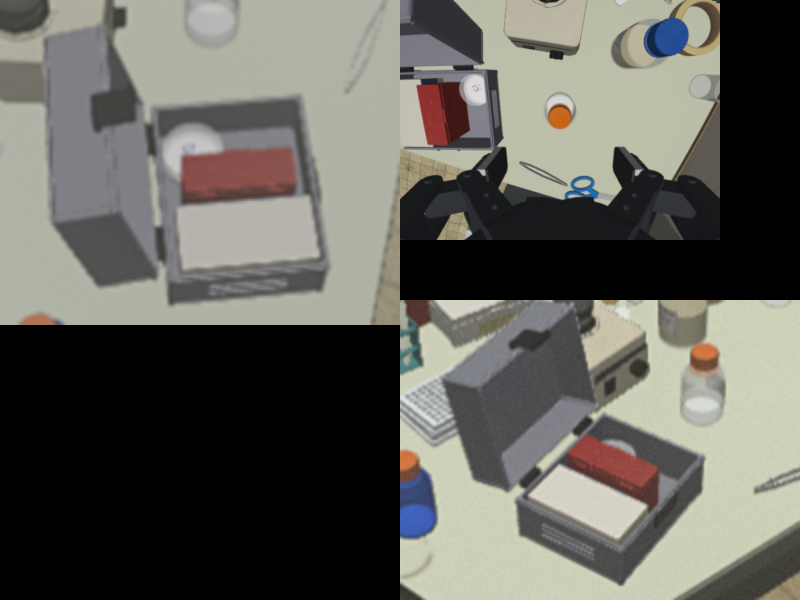

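The box stands in the lane between carton and dish, in all three views. The cap is in the wrist view at (319,233).

Run:
```python
from h import *
np.set_printoptions(precision=4,suppress=True)
w=np.load('w4.npy',allow_pickle=True).item()
print(onz(w,[(319.1,234),(297,234),(342,234)],.104))
p=onz(w,[(319.1,234)],.104)[0]
plan((p[0],p[1],.086),18.9)
```

```text
[[0.5393 0.0367 0.104 ]
 [0.534  0.0518 0.104 ]
 [0.5447 0.0211 0.104 ]]
t 12.0333 pos [0.5365 0.0353 0.2106] yaw 19.14 w 1.003 F [ 0.1 -0.6  0.3] gf 0.0
 turn units [-0.008 -0.002  0.06 ] shift units (after turn) [ 0.15 -0.02  6.23] (now) [ 0.15 -0.02  6.23]
```

Emit:
jog_arm:
  moves: [0.13, 0, 0.5, 0, 0, 0, 1, 0, 0, 1, 0, 0, 0, 1, 0, 0, 1, 0, 0, 0, 1, 0, 0, 1, 0, 0, 0, 1, 0, 0, 1, 0, 0, 0, 1, 0, 0, 0.9, 0, 0, 0, 1, 0, 0, 0.6, 0, 0, 0, 1, 0, 0, 0.3, 0, 0, 0, 1]

```text
t: 12.7
eef_pos: [0.5382, 0.0351, 0.0824]
tool_rot: [-0.0, 0.986, 0.166, -0.001]
contact_force: [-0.5, -0.0, -0.1]
gripper_width: 1.003
grasp_force: 0.0
```

Emit:
jog_arm:
  moves: [0, 0, 0, 0, 0, 0, 0.6, 0, 0, 0, 0, 0, 0, 0.5, 0, 0, 0, 0, 0, 0, 0.4, 0, 0, 0, 0, 0, 0, 0.2, 0, 0, 0, 0, 0, 0, 0, 0, 0, 0, 0, 0, 0, 0, 0, 0, 0, 0, 0, 0, 0, 0, 0, 0, 0, 0, 0, 0]
  grip_force: 35

```text
t: 13.37
eef_pos: [0.5404, 0.0351, 0.0858]
tool_rot: [-0.0, 0.986, 0.165, 0.001]
contact_force: [-1.5, 1.2, 6.2]
gripper_width: 0.628
grasp_force: 36.8
```

Emit:
jog_arm:
  moves: [0, 0, 0, 0, 0, 0, 0.7, 0, 0, 0, 0, 0, 0, 0.8, 0, 0, 0, 0, 0, 0, 0.9, 0, 0, 0, 0, 0, 0, 1, 0, 0, -0.5, 0, 0, 0, 1, 0, 0, -1, 0, 0, 0, 1, 0, 0, -0.8, 0, 0, 0, 1, 0, 0, -0.2, 0, 0, 0, 1]

```text
t: 14.03
eef_pos: [0.541, 0.0349, 0.1374]
tool_rot: [0.0, 0.986, 0.165, 0.002]
contact_force: [0.4, 0.5, -0.5]
gripper_width: 0.999
grasp_force: 0.0
```

Run:
```python
from h import *
np.set_printoptions(precision=4,suppress=True)
plan((.539,.0352,.064),19.35+90)
plan((.539,.0352,.064),19.35-90)
print(get_obs()['q'])
S=read_camera('side')
k=big(mask(S,(2,100,80),(20,255,255),(310,198,340,220))); print(cv2.boundingRect(k))
cv2.imwrite('pics/s2.png',cv2.resize(S['color'][170:270,270:400],None,fx=5,fy=5,interpolation=2))
```

```text
t 14.0333 pos [0.541  0.0349 0.1374] yaw 19.01 w 0.999 F [ 0.4  0.5 -0.5] gf 0.0
 turn units [  0.057  -0.035 -22.585] shift units (after turn) [ 0.05 -0.09  3.67] (now) [-0.1  -0.05  3.67]
t 14.0333 pos [0.541  0.0349 0.1374] yaw 19.01 w 0.999 F [ 0.4  0.5 -0.5] gf 0.0
 turn units [-0.035 -0.057 22.415] shift units (after turn) [-0.05  0.09  3.67] (now) [-0.1  -0.05  3.67]
[ 0.1052  0.395  -0.3517  1.9458  0.1818  0.8269 -1.5838]
(319, 204, 12, 12)
```

View pics/s2.png

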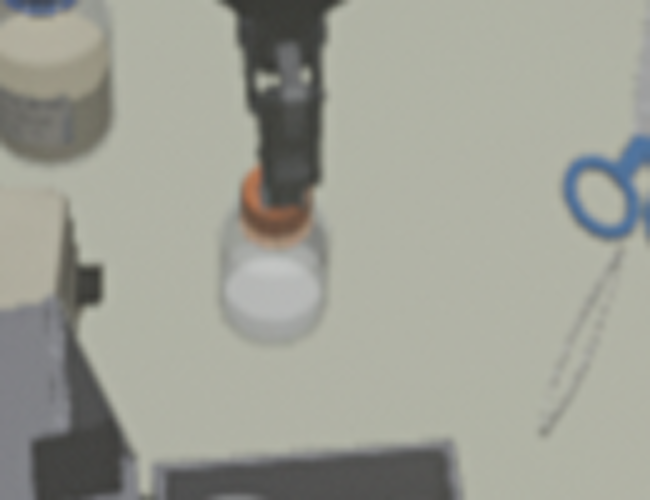

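The side crop shows the bottle still upright at (275,270), with the gripper above it. The first grip had caught the glass shoulder, so I'll turn the tool 90° and grip the body.

Emit:
jog_arm:
  moves: [0, 0, 0, 0, 0, -0.8, 1, 0, 0, 0, 0, 0, -1, 1, 0, 0, 0, 0, 0, -1, 1, 0, 0, 0, 0, 0, -1, 1, 0, 0, 0, 0, 0, -1, 1, 0, 0, 0, 0, 0, -1, 1, 0, 0, 0, 0, 0, -1, 1, 0, 0, 0, 0, 0, -1, 1]

```text
t: 14.75
eef_pos: [0.5388, 0.0344, 0.1337]
tool_rot: [-0.0, 0.905, 0.426, -0.001]
contact_force: [-0.1, 0.4, -0.1]
gripper_width: 1.003
grasp_force: 0.0
```

Emit:
jog_arm:
  moves: [0, 0, 0, 0, 0, -1, 1, 0, 0, 0, 0, 0, -1, 1, 0, 0, 0, 0, 0, -1, 1, 0, 0, 0, 0, 0, -1, 1, 0, 0, 0, 0, 0, -1, 1, 0, 0, 0, 0, 0, -1, 1, 0, 0, 0, 0, 0, -1, 1, 0, 0, 0, 0, 0, -1, 1]

```text
t: 15.42
eef_pos: [0.5388, 0.0344, 0.1337]
tool_rot: [-0.0, 0.752, 0.659, -0.0]
contact_force: [-0.0, -0.4, 0.3]
gripper_width: 0.998
grasp_force: 0.0
```

Emit:
jog_arm:
  moves: [0, 0, 0, 0, 0, -1, 1, 0, 0, 0, 0, 0, -1, 1, 0, 0, 0, 0, 0, -1, 1, 0, 0, 0, 0, 0, -1, 1, 0, 0, 0, 0, 0, -1, 1, 0, 0, 0, 0, 0, -1, 1, 0, 0, 0, 0, 0, -0.8, 1, 0, 0, 0, 0, 0, 0, 1]

```text
t: 16.08
eef_pos: [0.5388, 0.0344, 0.1337]
tool_rot: [-0.001, 0.577, 0.817, -0.0]
contact_force: [-0.1, 0.4, -0.5]
gripper_width: 1.002
grasp_force: 0.0
```

Run:
```python
from h import *
np.set_printoptions(precision=4,suppress=True)
plan((.539,.0352,.064),19.35+90);print(get_obs()['q'])
```

```text
t 16.0833 pos [0.5388 0.0344 0.1337] yaw 109.52 w 1.002 F [-0.1  0.4 -0.5] gf 0.0
 turn units [-0.017 -0.009  0.041] shift units (after turn) [0.04 0.02 3.49] (now) [0.03 0.03 3.49]
[ 0.3776  0.467  -0.7018  1.9317  0.3856  0.8813 -0.1815]
```

Emit:
jog_arm:
  moves: [0.03, 0, 0.5, 0, 0, 0, 1, 0, 0, 0.8, 0, 0, 0, 1, 0, 0, 0.8, 0, 0, 0, 1, 0, 0, 0.7, 0, 0, 0, 1, 0, 0, 0.4, 0, 0, 0, 1, 0, 0, 0.25, 0, 0, 0, 1, 0, 0, 0, 0, 0, 0, 0.8, 0, 0, 0, 0, 0, 0, 0.7]

```text
t: 16.75
eef_pos: [0.5393, 0.0354, 0.0656]
tool_rot: [-0.0, 0.578, 0.816, 0.0]
contact_force: [-0.1, -0.0, 0.9]
gripper_width: 0.747
grasp_force: 0.0
```

Emit:
jog_arm:
  moves: [0, 0, 0, 0, 0, 0, 0.6, 0, 0, 0, 0, 0, 0, 0.5, 0, 0, 0, 0, 0, 0, 0.3, 0, 0, 0, 0, 0, 0, 0.2, 0, 0, 0, 0, 0, 0, 0.2, 0, 0, 0, 0, 0, 0, 0.2, 0, 0, 0, 0, 0, 0, 0.2, 0, 0, 0, 0, 0, 0, 0.2]
  grip_force: 35

```text
t: 17.42
eef_pos: [0.5396, 0.0353, 0.0662]
tool_rot: [0.0, 0.578, 0.816, 0.0]
contact_force: [-2.0, -0.6, 6.4]
gripper_width: 0.647
grasp_force: 37.5
```

Emit:
jog_arm:
  moves: [0, 0, -0.3, 0, 0, 0, 0.2, 0, 0, -0.7, 0, 0, 0, 0.2, 0, 0, -1, 0, 0, 0, 0.2, 0, 0, -1, 0, 0, 0, 0.2, 0, 0, -1, 0, 0, 0, 0.2, 0, 0, -1, 0, 0, 0, 0.2, 0, 0, -0.6, 0, 0, 0, 0.2, 0.3, -0.1, -0.2, 0, 0, 0, 0.2]

```text
t: 18.08
eef_pos: [0.537, 0.0395, 0.1841]
tool_rot: [0.002, 0.579, 0.816, 0.001]
contact_force: [0.8, -0.0, -1.4]
gripper_width: 0.641
grasp_force: 37.5
```

Emit:
jog_arm:
  moves: [0.7, -0.15, 0, 0, 0, 0, 0.2, 1, -0.2, 0, 0, 0, 0, 0.2, 1, -0.2, 0, 0, 0, 0, 0.2, 1, -0.2, 0, 0, 0, 0, 0.2, 1, -0.2, 0, 0, 0, 0, 0.2, 1, -0.2, 0, 0, 0, 0, 0.2, 0.9, -0.15, 0, 0, 0, 0, 0.2, 0.6, -0.1, 0, 0, 0, 0, 0.2]

```text
t: 18.75
eef_pos: [0.4581, 0.169, 0.1805]
tool_rot: [-0.001, 0.576, 0.817, -0.001]
contact_force: [-0.6, 0.3, -1.8]
gripper_width: 0.642
grasp_force: 37.5
```

Emit:
jog_arm:
  moves: [0.25, -0.05, 0, 0, 0, 0, 0.2, 0, 0, 0, 0, 0, 0, 0.2, 0, 0, 0, 0, 0, 0, 0.2, 0, 0, 0, 0, 0, 0, 0.2, 0, 0, 0, 0, 0, 0, 0.2, 0, 0, 0, 0, 0, 0, 0.2, 0, 0, 0, 0, 0, 0, 0.2, 0, 0, 0, 0, 0, 0, 0.2]

```text
t: 19.42
eef_pos: [0.4586, 0.1707, 0.1815]
tool_rot: [-0.0, 0.578, 0.816, 0.0]
contact_force: [-0.1, -0.4, -1.5]
gripper_width: 0.643
grasp_force: 37.5
```

Run:
```python
from h import *
np.set_printoptions(precision=4,suppress=True)
plan((.4586,.1712,.0698),19.35+90)
w=read_camera('wrist');S=read_camera('side');C=read_camera('scene')
im=np.zeros((600,800,3),np.uint8);im[:360,:480]=cv2.resize(w['color'],(480,360));im[:300,480:]=cv2.resize(S['color'][230:350,270:398],(320,300));im[300:,480:]=cv2.resize(C['color'][210:350,230:380],(320,300));cv2.imwrite('pics/m3.png',im)
```

```text
t 19.4167 pos [0.4586 0.1707 0.1815] yaw 109.37 w 0.643 F [-0.1 -0.4 -1.5] gf 37.5
 turn units [ 0.    -0.     0.005] shift units (after turn) [0.02 0.01 5.58] (now) [0.02 0.01 5.58]
```

View pics/m3.png

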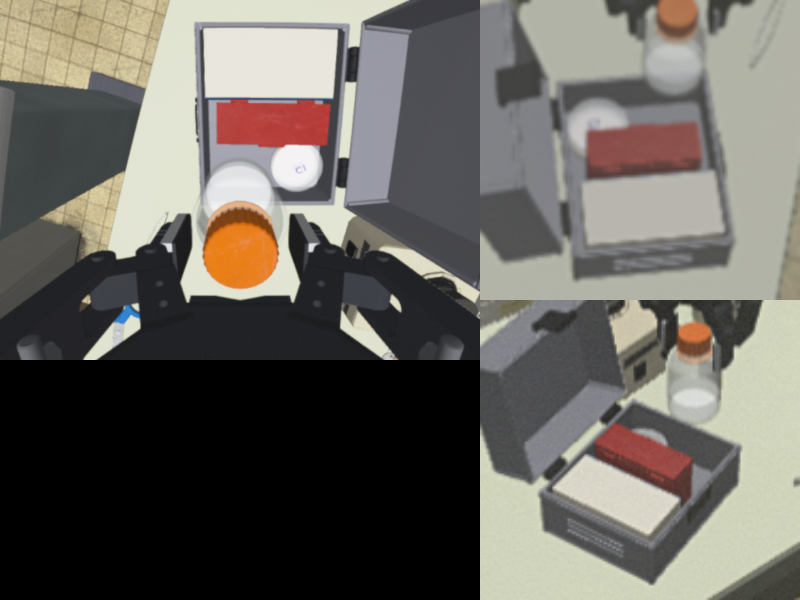

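The bottle hangs upright over the front corner in all views: the wrist shows the cap at (240,245), and the free corner lies between the front wall and the dish at (297,167).

Emit:
jog_arm:
  moves: [0.02, 0, 0.3, 0, 0, 0, 0.2, 0, 0, 0.7, 0, 0, 0, 0.2, 0, 0, 0.8, 0, 0, 0, 0.2, 0, 0, 0.7, 0, 0, 0, 0.2, 0, 0, 0.5, 0, 0, 0, 0.2, 0, 0, 0.4, 0, 0, 0, 0.2, 0, 0, 0.3, 0, 0, 0, 0.2, 0, 0, 0.3, 0, 0, 0, 0.2]

```text
t: 20.23
eef_pos: [0.4584, 0.1716, 0.1011]
tool_rot: [0.0, 0.578, 0.816, 0.0]
contact_force: [0.8, 0.2, -1.4]
gripper_width: 0.642
grasp_force: 37.5
```

Emit:
jog_arm:
  moves: [0, 0, 0.3, 0, 0, 0, 0.2, 0, 0, 0.3, 0, 0, 0, 0.2, 0, 0, 0.3, 0, 0, 0, 0.2, 0, 0, 0.2, 0, 0, 0, 0.2, 0, 0, 0.15, 0, 0, 0, 0.2, 0, 0, 0.1, 0, 0, 0, 0.2, 0, 0, 0, 0, 0, 0, 0.2, 0, 0, 0, 0, 0, 0, 0.2]

```text
t: 20.9
eef_pos: [0.4583, 0.1715, 0.0746]
tool_rot: [0.0, 0.578, 0.816, 0.0]
contact_force: [0.1, -0.4, -1.5]
gripper_width: 0.647
grasp_force: 37.5
```

Emit:
jog_arm:
  moves: [0, 0, 0.08, 0, 0, 0, 0.2, 0, 0, 0.06, 0, 0, 0, 0.2, 0, 0, 0.05, 0, 0, 0, 0.2, 0, 0, 0.04, 0, 0, 0, 0.2, 0, 0, 0, 0, 0, 0, 0.2, 0, 0, 0, 0, 0, 0, 0.2, 0, 0, 0, 0, 0, 0, 0.2, 0, 0, 0, 0, 0, 0, 0.2]

```text
t: 21.57
eef_pos: [0.4583, 0.1715, 0.0702]
tool_rot: [0.0, 0.578, 0.816, -0.0]
contact_force: [-2.5, -2.0, 6.5]
gripper_width: 0.64
grasp_force: 37.9
```

Emit:
jog_arm:
  moves: [0, 0, 0, 0, 0, 0, 0.67, 0, 0, 0, 0, 0, 0, 0.72, 0, 0, 0, 0, 0, 0, 0.8, 0, 0, 0, 0, 0, 0, 0.9, 0, 0, 0, 0, 0, 0, 0.95, 0, 0, -0.3, 0, 0, 0, 0.95, 0, 0, -0.7, 0, 0, 0, 0.95, 0, 0, -1, 0, 0, 0, 0.95]

```text
t: 22.23
eef_pos: [0.4572, 0.171, 0.1096]
tool_rot: [-0.001, 0.578, 0.816, -0.001]
contact_force: [0.6, -0.0, 0.3]
gripper_width: 0.947
grasp_force: 0.0
```

Emit:
jog_arm:
  moves: [0, 0, -1, 0, 0, 0, 0.95, 0, 0, -1, 0, 0, 0, 0.95, 0, 0, -1, 0, 0, 0, 0.95, 0, 0, -1, 0, 0, 0, 0.95, 0, 0, -1, 0, 0, 0, 0.5, 0, 0, -1, 0, 0, 0, 0, 0, 0, -0.5, 0, 0, 0, 0, 0, 0, -0.2, 0, 0, 0, 0]

```text
t: 22.9
eef_pos: [0.459, 0.1719, 0.2458]
tool_rot: [0.001, 0.578, 0.816, 0.001]
contact_force: [-0.2, -0.4, -0.1]
gripper_width: 0.393
grasp_force: 0.0
```

```bash
cat >> h.py <<'E'
CT=np.array([.4689,.2310]);Y=np.radians(19.35);U=np.array([np.cos(Y),np.sin(Y)]);V=np.array([-np.sin(Y),np.cos(Y)])
def cs(p): p=np.array(p); return np.round(np.r_[(p[:2]-CT)@U,(p[:2]-CT)@V,p[2]]*1000,1)
E
python3 - <<'E'
from h import *
np.set_printoptions(precision=4,suppress=True)
o=get_obs();print(o['t'],'TCP in case',cs(o['eef_pos']))
S=read_camera('side');C=read_camera('scene')
k=[];
for c,r in((C,(250,200,350,330)),(S,(270,230,380,340))):
    b=big(mask(c,(2,100,80),(20,255,255),r));x,y,w,h=cv2.boundingRect(b);k.append((x+w/2-.5,y+h/2-.5));print(x,y,w,h)
    m=big(mask(c,(0,90,30),(3,255,255),r)|mask(c,(170,90,30),(180,255,255),r));print('box',cv2.boundingRect(m))
t=tri(C,[k[0]],S,[k[1]]);print(t,'cap mid in case',cs(t[0]))
# lid: tongue (dark) pixels predicted for several angles
for th in(1.57,1.7,1.78,1.85):
    u=np.array([-np.cos(th),np.sin(th)]);v=np.array([np.sin(th),np.cos(th)])
    P=[]
    for yy in(-87,87):
        q=np.array([76,60])+146*u+55.5*v; P.append(np.r_[CT+U*q[0]/1e3+V*yy/1e3,q[1]/1e3])
    print(th,proj(C,P).round(0).tolist(),proj(S,P).round(0).tolist())
E
```

```text
22.9 TCP in case [-28.9 -52.5 245.8]
284 268 45 35
box (284, 267, 45, 33)
313 280 45 19
box (313, 280, 45, 20)
[[0.4702 0.2264 0.0658 0.0056]] cap mid in case [-0.3 -4.7 65.8]
1.57 [[279.0, 198.0], [230.0, 238.0]] [[270.0, 229.0], [274.0, 304.0]]
1.7 [[272.0, 198.0], [224.0, 238.0]] [[261.0, 232.0], [265.0, 307.0]]
1.78 [[269.0, 199.0], [220.0, 238.0]] [[256.0, 234.0], [260.0, 309.0]]
1.85 [[266.0, 200.0], [217.0, 239.0]] [[252.0, 236.0], [255.0, 311.0]]
```

Emit:
jog_arm:
  moves: [0.2, 0.5, 0, 0, 0, 0, 0, 0.3, 0.9, 0, 0, 0, 0, 0, 0.3, 1, 0, 0, 0, 0, 0, 0.3, 1, 0, 0, 0, 0, 0, 0.3, 1, 0, 0, 0, 0, 0, 0.3, 1, 0, 0, 0, 0, 0, 0.3, 1, 0, 0, 0, 0, 0, 0.3, 1, 0, 0, 0, 0, 0]

```text
t: 23.67
eef_pos: [0.5832, 0.2649, 0.2416]
tool_rot: [-0.001, 0.578, 0.816, -0.001]
contact_force: [0.3, -0.5, 0.9]
gripper_width: 0.002
grasp_force: 0.0
```

Emit:
jog_arm:
  moves: [0.3, 1, 0, 0, 0, 0, 0, 0, 1, 0, 0, 0, 0, 0, 0, 1, 0, 0, 0, 0, 0, 0, 0.7, 0, 0, 0, 0, 0, 0, 0, 0, 0, 0, 0, 0, 0, 0, 0, 0, 0, 0, 0, 0, 0, 0, 0, 0, 0, 0, 0, 0, 0, 0, 0, 0, 0]

```text
t: 24.33
eef_pos: [0.6495, 0.2943, 0.2433]
tool_rot: [-0.0, 0.577, 0.816, -0.001]
contact_force: [-0.2, -0.1, -0.2]
gripper_width: 0.0
grasp_force: 0.0
```

Run:
```python
from h import *
np.set_printoptions(precision=4,suppress=True)
o=get_obs();print(o['t'],'TCP in case',cs(o['eef_pos']))
S=read_camera('side');C=read_camera('scene');w=read_camera('wrist');k=[]
for c,r in((C,(250,200,350,330)),(S,(330,230,380,340))):
    b=big(mask(c,(6,130,120),(18,255,255),r));x,y,ww,h=cv2.boundingRect(b);k.append((x+ww/2-.5,y+h/2-.5));print(x,y,ww,h)
t=tri(C,[k[0]],S,[k[1]]);print(t,'cap mid in case',cs(t[0]))
im=np.zeros((600,800,3),np.uint8);im[:360,:480]=cv2.resize(w['color'],(480,360));im[:300,480:]=cv2.resize(S['color'][210:340,250:380],(320,300));im[300:,480:]=cv2.resize(C['color'][170:330,210:370],(320,300));cv2.imwrite('pics/m4.png',im)
```

```text
24.3333 TCP in case [191.4  -0.1 243.3]
323 260 14 11
340 257 14 11
[[0.4571 0.1718 0.1041 0.0013]] cap mid in case [-30.8 -51.9 104.1]
```

View pics/m4.png

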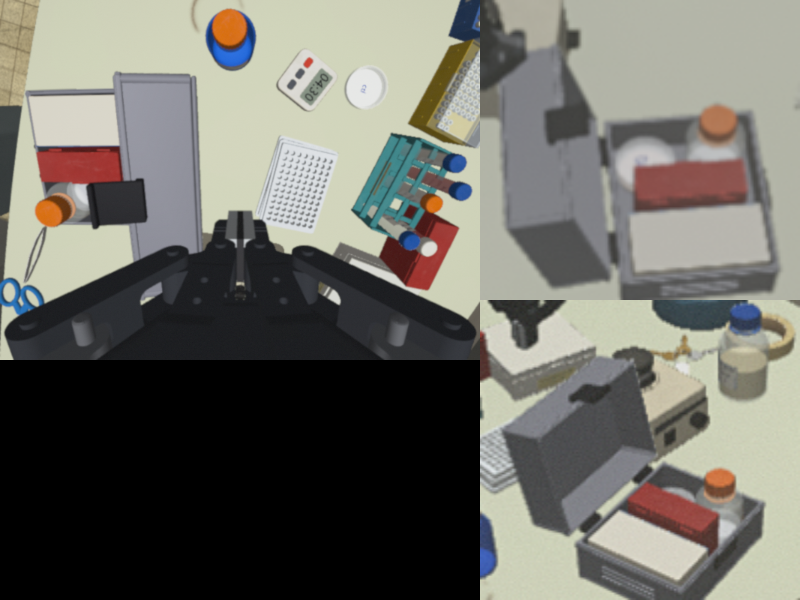

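All packed: the bottle stands upright in the front corner and the box is in the lane. In the wrist view the closed fingers at (240,225) are behind the lid's back edge (x≈200), over free bench.

Emit:
jog_arm:
  moves: [0, 0, 0.5, 0, 0, 0, 0, 0, 0, 0.8, 0, 0, 0, 0, 0, 0, 0.9, 0, 0, 0, 0, 0, 0, 0.9, 0, 0, 0, 0, 0, 0, 0.6, 0, 0, 0, 0, 0, -0.3, 0.2, 0, 0, 0, 0, 0, -0.5, 0, 0, 0, 0, 0, 0, -0.4, 0, 0, 0, 0, 0]

```text
t: 25.15
eef_pos: [0.6282, 0.2865, 0.1665]
tool_rot: [0.001, 0.578, 0.816, 0.001]
contact_force: [5.6, 1.4, 3.8]
gripper_width: -0.002
grasp_force: 2.5
```

Emit:
jog_arm:
  moves: [0, -0.3, 0, 0, 0, 0, 0, 0, -0.3, 0, 0, 0, 0, 0, 0, -0.3, 0, 0, 0, 0, 0, 0, -0.3, 0, 0, 0, 0, 0, 0, -0.3, 0, 0, 0, 0, 0, 0, -0.3, 0, 0, 0, 0, 0, 0, 0, 0, 0, 0, 0, 0, 0, 0, 0, 0, 0, 0, 0]

```text
t: 25.82
eef_pos: [0.5976, 0.2761, 0.171]
tool_rot: [0.003, 0.578, 0.816, 0.005]
contact_force: [6.9, 0.8, 19.8]
gripper_width: 0.004
grasp_force: 9.4
```

Run:
```python
from h import *
o=get_obs();print(o['t'],'TCP in case',cs(o['eef_pos']),o['contact_force'])
```

```text
25.8167 TCP in case [ 1.364e+02 -1.000e-01  1.710e+02] [ 6.87911396  0.8144973  19.76238971]
```

Emit:
jog_arm:
  moves: [0, -0.2, -0.5, 0, 0, 0, 0, 0, -0.3, -0.45, 0, 0, 0, 0, 0, -0.4, -0.3, 0, 0, 0, 0, 0, -0.4, -0.3, 0, 0, 0, 0, 0, -0.4, -0.1, 0, 0, 0, 0, 0, -0.4, 0, 0, 0, 0, 0, 0, -0.4, 0, 0, 0, 0, 0, 0, -0.4, 0, 0, 0, 0, 0]

```text
t: 26.48
eef_pos: [0.538, 0.2548, 0.1987]
tool_rot: [-0.0, 0.578, 0.816, -0.0]
contact_force: [1.6, 0.6, 0.1]
gripper_width: -0.002
grasp_force: 0.7
```

Run:
```python
from h import *
o=get_obs();print(o['t'],'TCP in case',cs(o['eef_pos']),o['contact_force'].round(1))
```

```text
26.4833 TCP in case [ 73.1  -0.5 198.7] [1.6 0.6 0.1]
```

Emit:
jog_arm:
  moves: [0, -0.6, 0.14, 0, 0, 0, 0, 0, -0.6, 0.16, 0, 0, 0, 0, 0, -0.65, 0.22, 0, 0, 0, 0, 0, -0.65, 0.27, 0, 0, 0, 0, 0, -0.6, 0.35, 0, 0, 0, 0, 0, -0.58, 0.4, 0, 0, 0, 0, 0, -0.5, 0.45, 0, 0, 0, 0, 0, -0.5, 0.5, 0, 0, 0, 0]

```text
t: 27.15
eef_pos: [0.449, 0.2233, 0.1485]
tool_rot: [-0.0, 0.578, 0.816, -0.001]
contact_force: [0.9, 0.3, 1.4]
gripper_width: -0.001
grasp_force: 0.4
```

Run:
```python
from h import *
o=get_obs();print(o['t'],'TCP in case',cs(o['eef_pos']),o['contact_force'].round(1))
```

```text
27.15 TCP in case [-21.3  -0.6 148.5] [0.9 0.3 1.4]
```

Emit:
jog_arm:
  moves: [0, -0.4, 0.3, 0, 0, 0, 0, 0, -0.35, 0.3, 0, 0, 0, 0, 0, -0.3, 0.25, 0, 0, 0, 0, 0, -0.3, 0.2, 0, 0, 0, 0, 0, -0.2, 0.15, 0, 0, 0, 0, 0, 0, 0.1, 0, 0, 0, 0, 0, 0, 0.1, 0, 0, 0, 0, 0, 0, 0.05, 0, 0, 0, 0]

```text
t: 27.82
eef_pos: [0.4202, 0.2132, 0.1203]
tool_rot: [-0.0, 0.578, 0.816, -0.002]
contact_force: [-6.3, -3.1, 9.3]
gripper_width: 0.002
grasp_force: 4.7
```

Run:
```python
from h import *
o=get_obs();print(o['t'],'TCP in case',cs(o['eef_pos']),o['contact_force'].round(1))
```

```text
27.8167 TCP in case [-51.9  -0.7 120.3] [-6.3 -3.1  9.3]
```

Emit:
jog_arm:
  moves: [0, 0, 0.06, 0, 0, 0, 0, 0, 0, 0.06, 0, 0, 0, 0, 0, 0, 0.06, 0, 0, 0, 0, 0, 0, 0.05, 0, 0, 0, 0, 0, 0, 0.04, 0, 0, 0, 0, 0, 0, 0, 0, 0, 0, 0, 0, 0, 0, 0, 0, 0, 0, 0, 0, 0, 0, 0, 0, 0]

```text
t: 28.48
eef_pos: [0.4215, 0.2137, 0.1154]
tool_rot: [0.0, 0.578, 0.816, -0.0]
contact_force: [-4.2, -3.1, 12.7]
gripper_width: -0.0
grasp_force: 6.1
```

Emit:
jog_arm:
  moves: [0, 0, 0.05, 0, 0, 0, 0, 0, 0, 0.04, 0, 0, 0, 0, 0, 0, 0, 0, 0, 0, 0, 0, 0, 0, 0, 0, 0, 0, 0, 0, 0, 0, 0, 0, 0, 0, 0, 0, 0, 0, 0, 0, 0, 0, 0, 0, 0, 0, 0, 0, 0, 0, 0, 0, 0, 0]

```text
t: 29.15
eef_pos: [0.4216, 0.2137, 0.115]
tool_rot: [0.001, 0.578, 0.816, -0.001]
contact_force: [-10.0, -6.0, 32.0]
gripper_width: 0.001
grasp_force: 16.1
```

Emit:
jog_arm:
  moves: [0, 0, -0.2, 0, 0, 0, 0, 0, 0, -0.5, 0, 0, 0, 0, 0, 0, -1, 0, 0, 0, 0, 0, 0, -1, 0, 0, 0, 0, 0, 0, -1, 0, 0, 0, 0, 0, 0, -1, 0, 0, 0, 0, 0, 0, -0.6, 0, 0, 0, 0, 0, 0, 0, 0, 0, 0, 0]

```text
t: 29.82
eef_pos: [0.4231, 0.2146, 0.2215]
tool_rot: [0.001, 0.578, 0.816, 0.002]
contact_force: [0.2, -0.4, 0.0]
gripper_width: 0.001
grasp_force: 0.0
```

Run:
```python
from h import *
np.set_printoptions(precision=1,suppress=True)
o=get_obs();print(o['t'],cs(o['eef_pos']),o['contact_force'].round(1))
S=read_camera('side')
# lid top face = flat grey patch: grow from a seed at its -y middle and compare its outline with the shut lid's
P=lambda x,y,z:np.r_[CT+U*x/1e3+V*y/1e3,z/1e3]
print('shut lid corners px',proj(S,[P(-70,-87,115.5),P(76,-87,115.5),P(76,87,115.5),P(-70,87,115.5)]))
s=tuple(int(v) for v in proj(S,[P(40,-60,115.5)])[0]); im=cv2.medianBlur(S['color'],3);m=np.zeros((482,642),np.uint8)
cv2.floodFill(im,m,s,0,(6,)*3,(6,)*3,4|(255<<8)|cv2.FLOODFILL_MASK_ONLY|cv2.FLOODFILL_FIXED_RANGE)
k=big(m[1:-1,1:-1]);print(cv2.contourArea(k),cv2.boxPoints(cv2.minAreaRect(k)),cv2.boundingRect(k))
```

```text
29.8167 [-48.6  -0.3 221.5] [ 0.2 -0.4  0. ]
shut lid corners px [[361.9 244.9]
 [297.2 250. ]
 [303.9 321.6]
 [373.9 315.3]]
4214.0 [[298.6 250.7]
 [365.5 244. ]
 [372.5 314.3]
 [305.6 321. ]] (300, 246, 73, 75)
```

The lid's outline in the side view matches the shut lid to within a few pixels, and the press met a hard stop at its shut height. Handing in.

```bash
python3 -c "
from station import *
print(hand_in())"
```

```text
the job is handed in; nothing more can be done
None
```

I packed the slide box and small bottle upright in the case, pressed the lid down to its hard stop at the shut height, and handed the job in at about 30 s; the judge's verdict was not shown.

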